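# Slide the tall sauce bottle into the gap in the counter rack

## Robot

A 6-joint arm with a two-finger parallel gripper is mounted at the origin on the work surface. World frame = base frame: x ahead of the robot, y to its left, z up, the work surface at z = 0. Lengths are in m, angles in rad, forces in N, time in s.
With the tool pointing down it reaches from about 0.35 to 0.85 m from the base axis. Payload 8.1 kg.
Tool frame: the origin (TCP) lies midway between the tips of the shut fingers; the grasp point (between the pads) lies 19 mm behind it; z points along the fingers, x is the direction in which the jaws open and shut, and the axes are right-handed (so a half turn about z gives the same grasp; the last joint's range is limited). The gripper opens to 85 mm and grips with 20 to 120 N. Pads are 22 mm wide; open, the fingers measure 114 mm over their backs; the gripper's body (76 mm by 85 mm) begins 54 mm behind the grasp point. The pads swing forward as they close: fully open they stand 13 mm farther back than shut.
Start: joints at [1.235, 0.13, 1.488, -0, 1.523, -0.085], TCP at [0.149, 0.581, 0.231] pointing down, gripper open.
Joint ranges: [-2.96, 2.96], [-0.89, 2.26], [0.02, 2.5], [-1.34, 4.48], [0, 2.73], [-2.66, 2.66]. Speed limits (rad/s): [2.39, 2.39, 2.79, 3.14, 3.14, 3.14].

## Interface

Orientations are given as a 3x3 rotation matrix whose columns are the frame's x, y, z axes.
In Python, from bench import arm gives the robot as it stands. The module is installed in compiled form; this text tells all that it offers.
- The arm moves only by the tool servo_tool, never from a script. Its argument "steps" is a list of rows, each a list of 5 numbers: the opening, from -1 (shut) to 1 (fully open), then the shift along the world's x, y, z scaled (see below), then the turn about the world's z scaled (see below). A call has 1 to 10 rows; each row shifts and turns the commanded pose from where the row before left it; what a row does not reach is not made up. The controller multiplies each number of a shift by 0.4 m and each number of a turn by 90 degrees. A row lasts 1/10 s, in which the tool goes at most 50 mm and 8.59 degrees, less where a joint would pass 70% of its speed; a pose out of reach is approached as far as the arm can. A call with a number of a shift or a turn outside -1 to 1 is refused whole. A call with a gripper value outside its range is refused whole. The fingers move at their own pace and stop on an object; "grip_force" is the grip in N (left out, the last holds). Time passes only in rows, so rows that do not move let the fingers close. It gives the time, the measured TCP pose, the force and the opening at its end, in the units of the state.
- arm.get_obs(): the state, without advancing time (a new reading comes with each control period).
- arm.snapshot(name): name is "side" or "top" or "wrist"; returns a dict with "img" (400x640x3 uint8, blue, green, red), "vertical_fov" (degrees; the focal length in pixels is half the picture's height over the tangent of half this angle, whatever the lens; pixels are square), "cx", "cy" (the principal point, pixels), "T" (4x4, takes a point from camera to world coordinates). Camera axes: x right, y up, looking along -z (the intrinsics and any distortion apply to the point x, -y, -z); pixel columns grow to the right and rows downward; lengths in m; the calibration is good to about 2 mm. The wrist camera is an equidistant fisheye: a pixel r from the principal point sees the ray r / f radians off the axis. A picture is of the moment at which its call begins. There is no depth.
- arm.close_job(): hands the job in, once; it reports no verdict.
The state is a dict: "t": time; "q": joint angles; "qvel": joint speeds; "tau": joint torques, N m; "eef_pos": TCP position; "orientation": TCP orientation; "contact_force": force on the tool from outside, world axes, zero at the start; "torque": the same for the moment, N m; "gripper_width": opening from 0.0 (shut) to 1.0 (fully open).
Only numpy, scipy, OpenCV 4.12 (cv2) and the standard library are available. Lean on these libraries where they do the work, as an engineer would, in place of code of your own. Each camera call takes 0.05 s, during which the arm holds its last target.

## Task

Restock the counter rack: push the tall sauce bottle that stands by itself in front of the rack's open side, low on its body so that it slides upright over the counter, into the rack's one empty pocket until it is fully home against the rack's back wall. Push it gently, do not pinch, lift or tip it, leave the bottles in the rack and everything else on the counter where they stand, and finish clear of it.

Things in the scene. Friction and masses are not known exactly. Their poses are not given: they have to be found in the camera images.
- bottle: the bottle to push: tall amber glass sauce bottle, pale blank label, black cap, 248 mm high, body 58 mm across from the counter up to 145 mm, then narrowing to a 27 mm neck; about 0.45 kg (varies). Stands alone on the counter, on the robot's right of the rack, before the pockets' mouths. Origin: centre of its underside, z up. Pushed below about 25 mm it slides, pushed high it topples
- slip: thin blank paper slip (look only, 46 x 66 mm, flat) in the empty pocket. Its origin is the spot where the centre of the bottle's underside belongs when home, on the pocket's centre line; x axis level into the pocket (from mouth to back wall, roughly world +y, the robot's left), y roughly towards the robot, z up. The back wall's face is 30 mm beyond the origin: a bottle touching it has x = +1 mm
- rack: fixed steel rack, three pockets in a row, open below (bottles stand on the counter), above and on the robot's right-hand side. Walls 36 mm high; pockets 80 mm wide between 16 mm dividers, 96 mm from centre to centre along its y; dividers with round noses reach 24 mm before the pockets' home points. Origin on the counter at the middle pocket's home point, axes as the slip's (same yaw)
- stock_a: bottle of the same shape and size as the one to push, already home in one of the rack's other pockets; leave it. Origin at the centre of its underside
- stock_b: the other bottle already home in the rack; leave it. Origin at the centre of its underside
- pickle_jar: bystander: closed green glass jar, 74 mm across, 105 mm high; origin under its centre
- tin: bystander: food tin, 72 mm across, 85 mm high; origin under its centre
- tea_carton: bystander: cardboard carton 60 x 100 x 70 mm high; origin under its centre
- spread_jar: bystander: closed amber jar, 68 mm across, 80 mm high; origin under its centre
- coin_cup: bystander: white ceramic cup, 76 mm across, 75 mm high, standing nearer the robot on its left; origin under its centre

How it is judged:
At the end, for the whole second after the job is handed in: the bottle stands upright (within 0.05 rad) and at rest on the counter in the empty pocket, between its dividers, its foot no more than about 8 mm short of the back wall; the two stock bottles still stand upright within 12 mm of where they were (x of bottle in the frame of slip between -0.007 and 0.006 m and y of bottle in the frame of slip between -0.016 and 0.016 m and angle between each of bottle, stock_a, stock_b's own z axis and vertical below 0.05 rad and height (world z) of bottle below 0.004 m and linear speed of bottle below 0.01 m/s and distance of each of stock_a, stock_b from where it was at the start of the episode below 0.012 m); the robot touches nothing.
It fails at once if the bottle is lifted off the counter (height (world z) of bottle above 0.015 m).
It fails at once if the bottle is tipped by more than 0.25 rad (angle between bottle's own z axis and vertical above 0.25 rad).
It fails at once if the bottle is pinched or shoved with more than 35 N by the fingers (contact force between the fingers and bottle above 35 N).
It fails at once if a bottle in the rack is disturbed (moved over 20 mm or tipped) (distance of any of stock_a, stock_b from where it was at the start of the episode above 0.02 m or angle between any of stock_a, stock_b's own z axis and vertical above 0.2 rad).
It fails at once if another thing on the counter is moved by more than 20 mm (distance of any of pickle_jar, tin, tea_carton, spread_jar, coin_cup from where it was at the start of the episode above 0.02 m).
It also fails if it takes over 64 s, if anything falls off the work surface, if the arm or the gripper's body presses on something with over 40 N, if the wrist force passes 120 N, or if a joint passes its speed limit or range.

## Working session

There is one attempt and no reset: what is moved stays moved. The work goes in short steps, Python scripts to look and compute and a tool call to move; the robot and the scene stay as the last step left them, time stands still between calls to the robot, and variables do not carry over. Pictures are saved under pics/ and viewed, and the job is handed in when it is done.

Besides the shell and the picture viewer there is one more tool, called as name(argument=value, ...), one argument or row to a line, values as JSON. servo_tool: Moves the arm, as the interface text tells. Its arguments: {"type":"object","properties":{"steps":{"type":"array","items":{"type":"array","items":{"type":"number","minimum":-1,"maximum":1}}},"grip_force":{"type":"number"}},"required":["steps"]}

```bash
mkdir -p pics
cat > h.py <<'E'
import numpy as np, cv2, pickle
from bench import arm
def snap(n,tag):
    s=arm.snapshot(n); cv2.imwrite(f'pics/{tag}.png',s['img']); pickle.dump(s,open(f'{tag}.pkl','wb')); return s
def load(tag): return pickle.load(open(f'{tag}.pkl','rb'))
def ray(s,u,v,fish=False):
    f=200/np.tan(np.radians(s['vertical_fov'])/2)
    a=np.array([u-s['cx'],v-s['cy']])
    if fish:
        r=np.hypot(*a); th=r/f; d=np.array([a[0]/r*np.sin(th),-a[1]/r*np.sin(th),-np.cos(th)])
    else: d=np.array([a[0]/f,-a[1]/f,-1])
    T=np.array(s['T']); return T[:3,3],T[:3,:3]@d
def onz(s,u,v,z,fish=False):
    o,d=ray(s,u,v,fish); return o+d*(z-o[2])/d[2]
def proj(s,p):
    T=np.array(s['T']); c=T[:3,:3].T@(np.array(p)-T[:3,3]); f=200/np.tan(np.radians(s['vertical_fov'])/2)
    return s['cx']+f*c[0]/-c[2], s['cy']-f*c[1]/-c[2]
E
python3 - <<'E'
from h import *
for n in('side','top','wrist'):
    s=snap(n,n+'0'); print(n,s['img'].shape,s['vertical_fov'],s['cx'],s['cy'],[k for k in s]); print(np.round(s['T'],3))
print(arm.get_obs())
E
```

```text
side (400, 640, 3) 48.57291550203949 323.3263549328117 194.86078189014978 ['img', 'vertical_fov', 'cx', 'cy', 'T']
[[ 0.918  0.262 -0.297  0.075]
 [-0.395  0.573 -0.718 -1.049]
 [-0.018  0.777  0.629  0.938]
 [ 0.     0.     0.     1.   ]]
top (400, 640, 3) 44.573016222363165 317.3957092399614 197.7590569883846 ['img', 'vertical_fov', 'cx', 'cy', 'T']
[[ 0.021  0.988 -0.156  0.267]
 [-1.     0.022  0.01  -0.037]
 [ 0.013  0.156  0.988  1.441]
 [ 0.     0.     0.     1.   ]]
wrist (400, 640, 3) 65.70646984690485 319.1536273803005 198.8457774984444 ['img', 'vertical_fov', 'cx', 'cy', 'T']
[[ 0.248 -0.93  -0.27   0.079]
 [ 0.969  0.238  0.071  0.598]
 [-0.002 -0.279  0.96   0.372]
 [ 0.     0.     0.     1.   ]]
{'t': 0.15, 'q': array([ 1.23464349e+00,  1.30992463e-01,  1.48906940e+00,  1.38806631e-05,
        1.52300764e+00, -8.53791313e-02]), 'qvel': array([-0.00027776, -0.00150638, -0.00174837, -0.00030177, -0.00070432,
        0.00010415]), 'tau': array([-2.14945653e-04, -5.70059717e+01, -5.01161134e+01, -2.74407166e-04,
        9.43300169e-03, -6.09914892e-06]), 'eef_pos': array([0.1487071 , 0.58082356, 0.23046044]), 'orientation': array([[ 2.48153819e-01,  9.68720513e-01, -5.00240512e-04],
       [ 9.68719526e-01, -2.48154284e-01, -1.38962216e-03],
       [-1.47029232e-03, -1.39752706e-04, -9.99998909e-01]]), 'contact_force': array([-0.32771744,  0.58176648,  0.13161053]), 'torque': array([0.0190661 , 0.0499642 , 0.02386905]), 'gripper_width': 1.000278600116279}
```

View pics/side0.png

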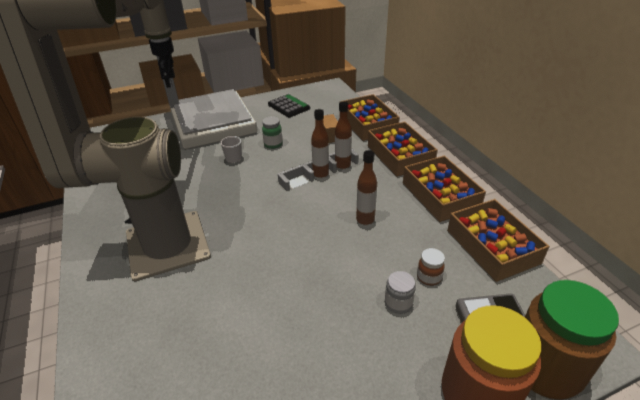

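View pics/top0.png

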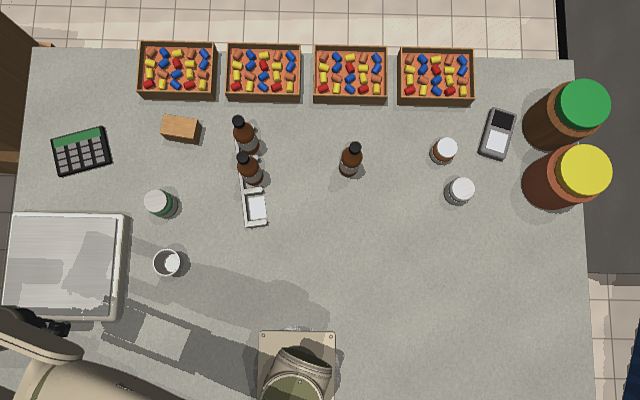

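View pics/wrist0.png

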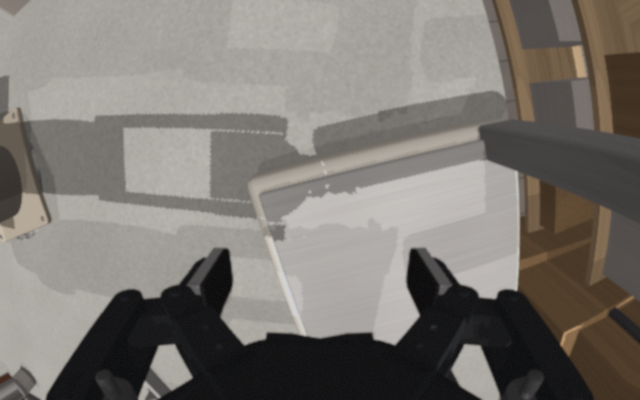

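The side view shows the lone bottle at about (367,215), and the rack with its two stock bottles at (320,170) and (343,160). In the top view the empty pocket with the white slip is the one nearest the robot, at (256,208), and the bottle's foot is near (347,175). I'll enlarge both views to measure.

Run:
```python
from h import *
a=load('top0')['img'][100:240,220:380]; b=load('side0')['img'][90:240,265:400]
cv2.imwrite('pics/c_top.png',cv2.resize(a,None,fx=5,fy=4.0 and 5,interpolation=cv2.INTER_CUBIC)[:600*2])
a5=cv2.resize(a,None,fx=4,fy=4,interpolation=cv2.INTER_CUBIC); cv2.imwrite('pics/c_top.png',a5)
cv2.imwrite('pics/c_side.png',cv2.resize(b,None,fx=4,fy=4,interpolation=cv2.INTER_CUBIC))
```

```text
(no output)
```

View pics/c_top.png

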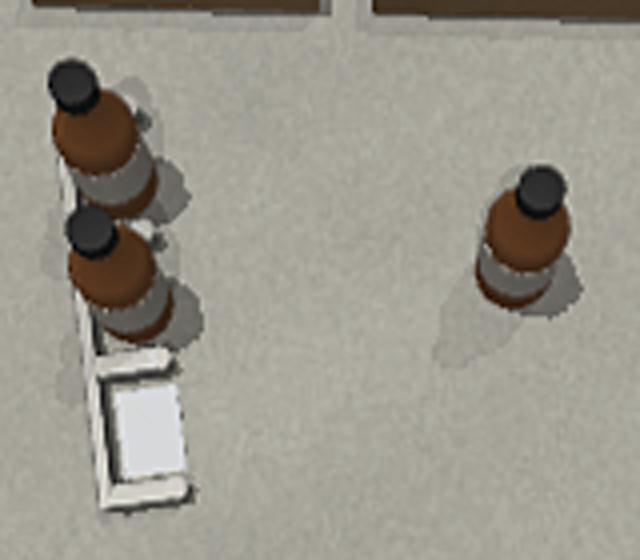

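View pics/c_side.png

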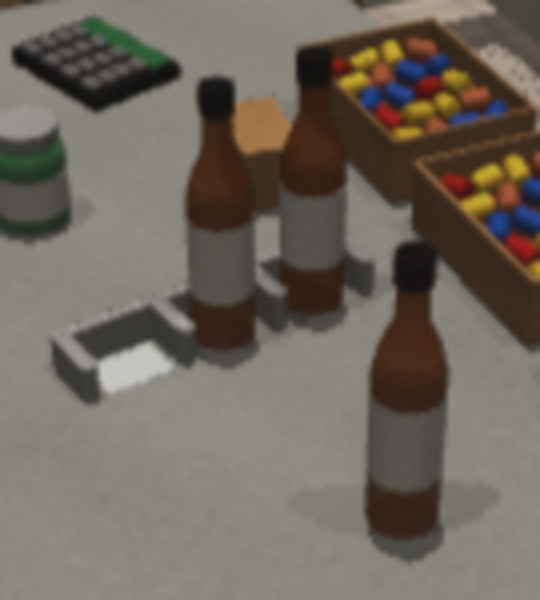

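Run:
```python
from h import *
from scipy.optimize import least_squares
t=load('top0'); s=load('side0')
# slip
for nm,im,(x0,x1,y0,y1) in(('top',t,(243,270,188,228)),('side',s,(285,315,170,192))):
    g=im['img'].min(2).astype(int); sub=g[y0:y1,x0:x1]
    th=(205 if nm=='top' else 165)
    m=(sub>th).astype(np.uint8); n,l,st,c=cv2.connectedComponentsWithStats(m)
    print(nm,sub.max(),[(st[i].tolist(),c[i]+[x0,y0]) for i in range(1,n) if st[i][4]>15])
    i=1+np.argmax(st[1:,4]); ys,xs=np.nonzero(l==i)
    P=np.array([onz(im,x+x0,y+y0,0)[:2] for x,y in zip(xs,ys)])
    # corners
    cs,_=cv2.findContours((l==i).astype(np.uint8),0,2); r=cv2.minAreaRect((P*1000).astype(np.float32)); print(P.mean(0),r)
# bottle caps
def lin(a,b):return
caps={}
for nm,im in(('top',t),('side',s)):
    g=im['img'].max(2).astype(int)
    box={'top':[(225,125-15+0,)]}
    m=(g<45).astype(np.uint8); n,l,st,c=cv2.connectedComponentsWithStats(m)
    for i in range(1,n):
        x,y,w,h,a=st[i]
        if (nm=='top' and 225<x<370 and 105<y<165) or (nm=='side' and 300<x<380 and 90<y<170):
            if a>20: print(nm,st[i].tolist(),c[i], onz(im,*c[i],.235))
```

```text
top 227 [([6, 8, 17, 23, 316], array([257.28797468, 207.2721519 ]))]
[0.46187115 0.1272807 ] ((461.9248046875, 127.2406005859375), (63.7740364074707, 44.1768684387207), 8.667193412780762)
side 195 [([5, 6, 18, 12, 124], array([297.60483871, 181.59677419]))]
[0.46521197 0.12665654] ((463.9917297363281, 126.69586181640625), (60.69967269897461, 43.66320037841797), 8.7261381149292)
top [232, 116, 13, 13, 83] [238.3373494  121.96385542] [0.64924441 0.1576861  0.235     ]
top [349, 142, 12, 13, 61] [354.32786885 148.50819672] [ 0.586487   -0.14004971  0.235     ]
top [237, 148, 13, 17, 60] [242.48333333 158.3       ] [0.55420784 0.14286407 0.235     ]
side [339, 102, 9, 11, 86] [343.15116279 106.81395349] [0.65149794 0.15418334 0.235     ]
side [315, 110, 8, 11, 78] [318.56410256 114.66666667] [0.55644892 0.13966921 0.235     ]
side [364, 150, 11, 14, 112] [368.39285714 156.45535714] [ 0.59021527 -0.14170696  0.235     ]
```

Run:
```python
from h import *
t=load('top0')
for n,u,v,z in(('spread',447,148,.08),('tin',462,188,.085),('pickle',156,202,.105),('cup',166,262,.075),('carton',180,127,.07),('binedge R',386,103,.05),('binedge L',300,100,.05)): print(n,onz(t,u,v,z).round(3))
```

```text
spread [ 0.635 -0.42   0.08 ]
tin [ 0.518 -0.459  0.085]
pickle [0.456 0.395 0.105]
cup [0.293 0.365 0.075]
carton [0.682 0.352 0.07 ]
binedge R [ 0.777 -0.249  0.05 ]
binedge L [0.78  0.007 0.05 ]
```

servo_tool(
  steps=[
    [1,0,0,0.1,0],
    [1,0,0,0.1,0],
    [1,0,0,0.1,0],
    [1,0.062,-0.1,0,-0.074],
    [1,0.062,-0.1,0,-0.074],
    [1,0.062,-0.1,0,-0.074],
    [1,0.062,-0.1,0,-0.074],
    [1,0.062,-0.1,0,-0.074],
    [1,0.062,-0.1,0,-0.074],
    [1,0.062,-0.1,0,-0.074],
  ],
)

```text
t: 1.15
eef_pos: [0.3229, 0.2995, 0.3511]
orientation: [[0.877, 0.481, 0.0], [0.481, -0.877, -0.0], [0.0, 0.0, -1.0]]
contact_force: [0.4, 0.2, 0.6]
gripper_width: 1.002
```

servo_tool(
  steps=[
    [1,0.064,-0.105,0,-0.073],
    [1,0.064,-0.105,0,-0.073],
    [1,0.064,-0.105,0,-0.073],
    [1,0.064,-0.105,0,-0.073],
    [1,0.064,-0.105,0,-0.073],
    [1,0.064,-0.105,0,-0.073],
    [1,0.064,-0.105,0,-0.073],
    [1,0.064,-0.105,0,-0.073],
    [1,0.064,-0.105,0,-0.073],
    [1,0.064,-0.105,0,-0.073],
  ],
)

```text
t: 2.15
eef_pos: [0.5791, -0.1208, 0.3509]
orientation: [[0.799, -0.601, -0.0], [-0.601, -0.799, 0.0], [-0.0, 0.0, -1.0]]
contact_force: [0.7, 0.3, 0.5]
gripper_width: 1.0
```

servo_tool(
  steps=[
    [1,0.064,-0.105,0,-0.073],
    [1,0.064,-0.105,0,-0.073],
    [1,0.064,-0.105,0,-0.073],
    [1,0,0,0,0],
    [1,0,0,0,0],
  ],
)

```text
t: 2.65
eef_pos: [0.6551, -0.2458, 0.3482]
orientation: [[0.552, -0.834, -0.004], [-0.834, -0.552, 0.002], [-0.004, 0.002, -1.0]]
contact_force: [0.4, 0.8, 0.9]
gripper_width: 1.004
```

servo_tool(
  steps=[
    [1,0,0,-0.11,0],
    [1,0,0,-0.11,0],
    [1,0,0,-0.11,0],
    [1,0,0,-0.11,0],
    [1,0,0,-0.11,0],
    [1,0,0,-0.11,0],
    [1,0,0,-0.06,0],
    [1,0,0,-0.06,0],
    [1,0,0,-0.02,0],
    [1,0,0,0,0],
  ],
)

```text
t: 3.65
eef_pos: [0.6546, -0.2434, 0.0311]
orientation: [[0.555, -0.832, -0.001], [-0.832, -0.555, 0.001], [-0.001, 0.001, -1.0]]
contact_force: [0.1, 0.3, 0.4]
gripper_width: 1.001
```

Run:
```python
from h import *
s=snap('side','side1'); t=snap('top','top1'); w=snap('wrist','wrist1')
o=arm.get_obs(); print(o['eef_pos'])
u,v=proj(s,o['eef_pos']); print(u,v)
x,y=int(u),int(v)
im=s['img'].copy()
cr=im[y-110:y+40,x-60:x+75]; cv2.imwrite('pics/c_side1.png',cv2.resize(cr,None,fx=4,fy=4,interpolation=cv2.INTER_CUBIC)); print(x-60,y-110)
```

```text
[ 0.65674161 -0.24498093  0.03409533]
401.38151922029436 225.033417129573
341 115
```

View pics/c_side1.png

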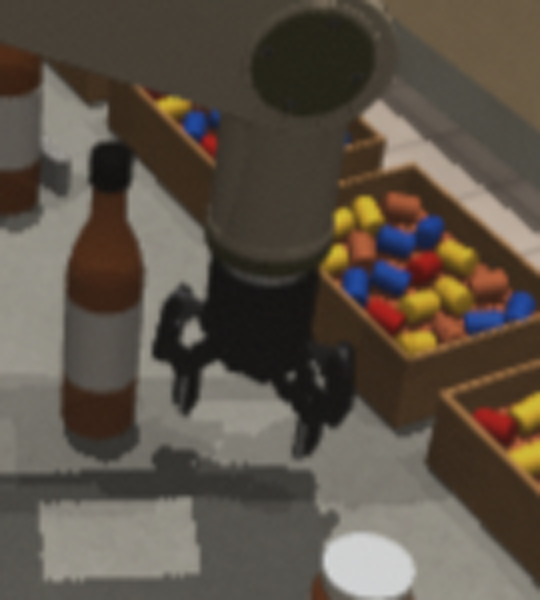

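View pics/wrist1.png

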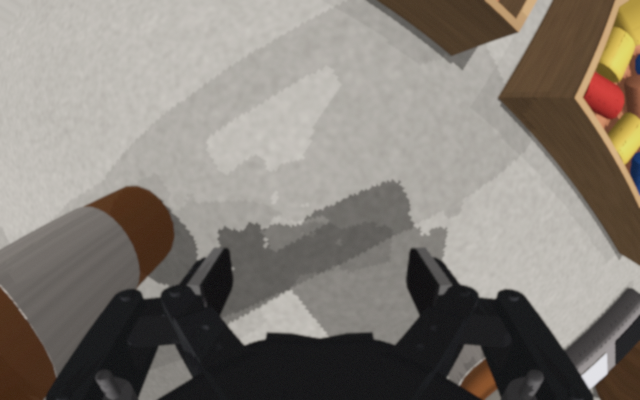

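View pics/top1.png

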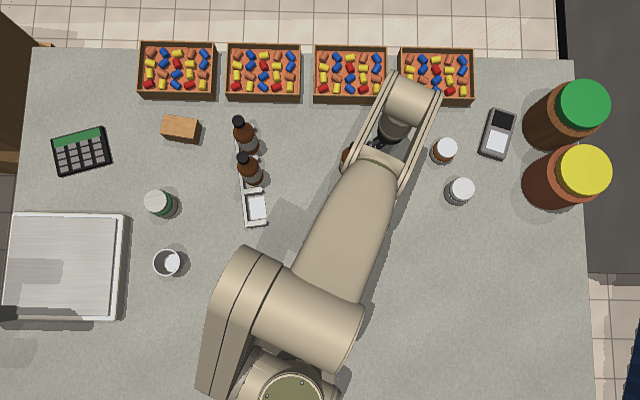

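Run:
```python
from h import *
s=load('side1'); o=arm.get_obs(); p=o['eef_pos']; R=o['orientation']; x=-R[:,0].copy(); n=np.cross(x,[0,0,1])
print(p,o['gripper_width'])
for nm,a,b in(('tipL bottom',183,412),('tipL left',174,398),('knuckle low',157,358),('knuckle mid',155,340),('knuckle top',170,290),('tipR bottom',303,455),('knuckR low',340,425),('knuckR mid',353,390),('knuck R top',350,350),('bodyL',208,330),('bodyR',315,350)):
    u,v=341+a/4-.375,115+b/4-.375
    c,d=ray(s,u,v); k=(p-c)@n/(d@n); q=c+k*d-p; print(nm,'along %.1f  height above tcp %.1f mm'%(1000*q@x,1000*q[2]))
```

```text
[ 0.65674161 -0.24498093  0.03409533] 1.0044983531081695
tipL bottom along 50.1  height above tcp 5.8 mm
tipL left along 58.4  height above tcp 16.0 mm
knuckle low along 74.9  height above tcp 48.0 mm
knuckle mid along 77.6  height above tcp 64.2 mm
knuckle top along 68.8  height above tcp 114.7 mm
tipR bottom along -46.9  height above tcp 9.8 mm
knuckR low along -70.2  height above tcp 50.6 mm
knuckR mid along -75.2  height above tcp 85.8 mm
knuck R top along -68.4  height above tcp 119.0 mm
bodyL along 36.6  height above tcp 91.4 mm
bodyR along -44.0  height above tcp 108.2 mm
```

The side view shows the finger's outer knuckle sticking out about 75 mm, roughly 50–65 mm above the TCP. The tip's back is only at about 57 mm. I therefore want the fingers as low as possible, then a slow push with tilt checks along the way.

servo_tool(
  steps=[
    [1,0,0,-0.025,0],
    [1,0,0,-0.025,0],
    [1,0,0,-0.02,0],
    [1,0,0,-0.01,0],
    [1,0,0,0,0],
    [1,0,0,0,0],
  ],
)

```text
t: 4.4
eef_pos: [0.6552, -0.2448, -0.0009]
orientation: [[0.553, -0.833, -0.0], [-0.833, -0.553, 0.0], [-0.0, 0.0, -1.0]]
contact_force: [0.6, 0.6, -0.1]
gripper_width: 1.002
```

```bash
cat > look.py <<'E'
from h import *
import sys
tag=sys.argv[1]
s=snap('side','side'+tag); w=snap('wrist','wrist'+tag)
o=arm.get_obs(); print(o['t'],o['eef_pos'].round(4),o['contact_force'].round(2))
u,v=proj(s,o['eef_pos']); x,y=int(u),int(v); x0=x-95; y0=max(0,y-100)
cr=s['img'][y0:y0+140,x0:x0+160]; cr=cv2.resize(cr,None,fx=5,fy=4.0 and 5,interpolation=cv2.INTER_CUBIC)[:600]
cv2.imwrite(f'pics/c_{tag}.png',cr); print('crop origin',x0,y0)
E
python3 look.py 2
```

```text
4.5 [ 6.556e-01 -2.450e-01 -3.000e-04] [-0.44  0.24  0.38]
crop origin 305 133
```

View pics/c_2.png

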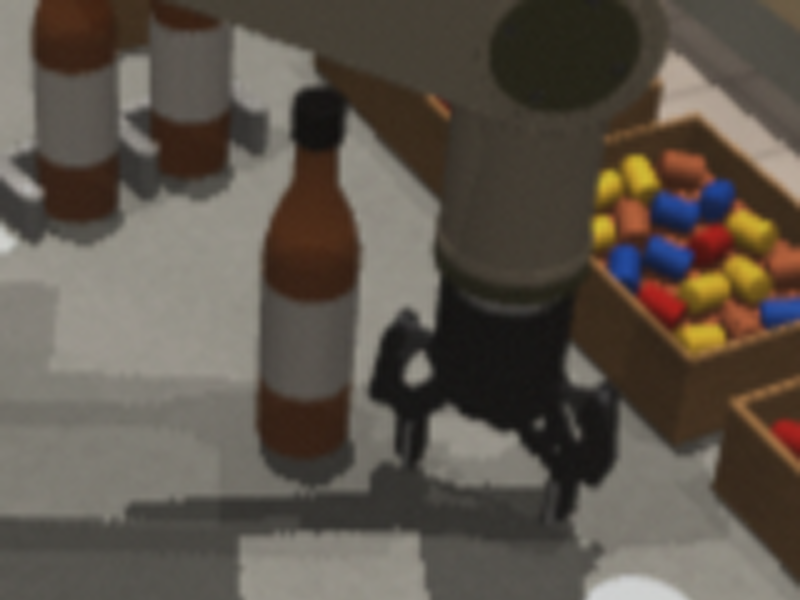

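View pics/wrist2.png

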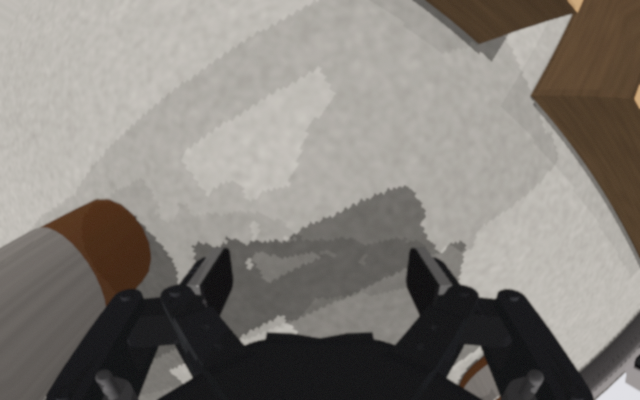

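servo_tool(
  steps=[
    [1,0,0,-0.015,0],
    [1,-0.007,0.0105,0,0],
    [1,-0.007,0.0105,0,0],
    [1,-0.004,0.006,0,0],
    [1,-0.004,0.006,0,0],
    [1,-0.004,0.006,0,0],
    [1,-0.004,0.006,0,0],
    [1,-0.004,0.006,0,0],
    [1,-0.004,0.006,0,0],
    [1,-0.004,0.006,0,0],
  ],
)

```text
t: 5.5
eef_pos: [0.6391, -0.2199, -0.0059]
orientation: [[0.553, -0.833, 0.002], [-0.833, -0.553, -0.001], [0.002, -0.001, -1.0]]
contact_force: [2.6, -3.1, 3.0]
gripper_width: 1.002
```

```bash
python3 look.py 3
```

```text
5.6 [ 0.6387 -0.2195 -0.0063] [ 2.6  -3.59  3.06]
crop origin 295 131
```

View pics/c_3.png

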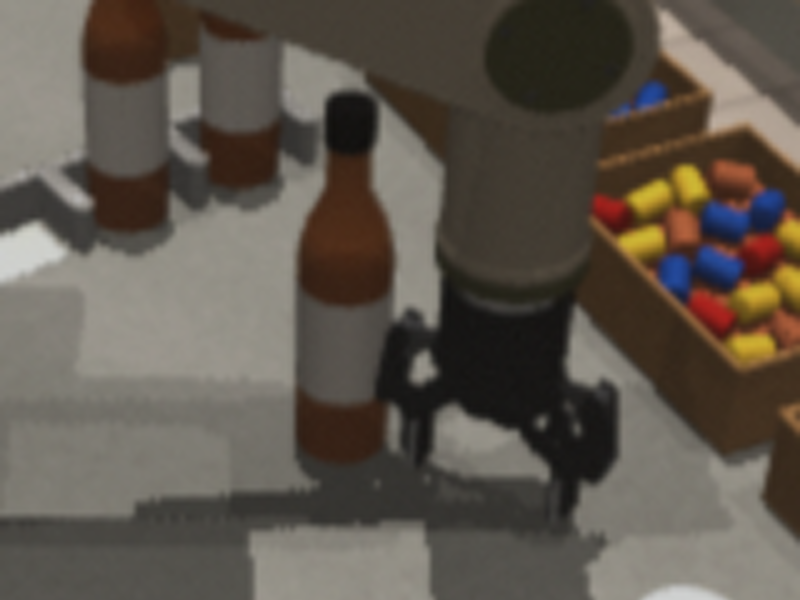

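```bash
cat > tilt.py <<'E'
from h import *
import sys
def meas(tag,x0=None):
    s=load('side'+tag); im=s['img']; hsv=cv2.cvtColor(im,cv2.COLOR_BGR2HSV)
    amber=((hsv[...,0]<14)&(hsv[...,1]>110)&(hsv[...,2]>30)&(hsv[...,2]<140)).astype(np.uint8)
    n,l,st,c=cv2.connectedComponentsWithStats(amber)
    return s,[(st[i].tolist(),c[i].round(2)) for i in range(1,n) if st[i][4]>60 and 280<c[i][0]<400 and 90<c[i][1]<260]
for t in sys.argv[1:]:
    s,r=meas(t); print(t); [print(' ',a) for a in r]
E
python3 tilt.py 0 2 3
```

```text
0
  ([335, 111, 17, 28, 331], array([342.97, 126.47]))
  ([312, 118, 17, 30, 339], array([319.63, 134.97]))
  ([335, 156, 16, 12, 137], array([342.78, 161.84]))
  ([358, 162, 18, 31, 401], array([366.98, 179.33]))
  ([313, 165, 15, 12, 142], array([320.37, 170.78]))
  ([357, 211, 17, 13, 164], array([364.81, 217.49]))
2
  ([312, 120, 17, 28, 333], array([319.51, 134.98]))
  ([335, 156, 16, 12, 137], array([342.77, 161.85]))
  ([358, 162, 18, 31, 405], array([366.91, 179.42]))
  ([313, 165, 15, 12, 144], array([320.26, 170.85]))
  ([357, 211, 17, 14, 177], array([364.92, 217.49]))
3
  ([312, 122, 17, 26, 298], array([319.55, 136.71]))
  ([335, 156, 16, 12, 137], array([342.78, 161.91]))
  ([355, 161, 18, 31, 408], array([363.78, 178.27]))
  ([313, 165, 15, 12, 144], array([320.26, 170.85]))
  ([355, 210, 17, 14, 171], array([362.64, 216.63]))
```

servo_tool(
  steps=[
    [1,-0.004,0.006,0,0],
    [1,-0.005,0.0075,0,0],
    [1,-0.005,0.0075,0,0],
    [1,-0.005,0.0075,0,0],
    [1,-0.005,0.0075,0,0],
    [1,-0.005,0.0075,0,0],
    [1,-0.005,0.0075,0,0],
    [1,-0.005,0.0075,0,0],
    [1,-0.005,0.0075,0,0],
    [1,-0.004,0.006,0,0],
  ],
)

```text
t: 6.6
eef_pos: [0.619, -0.1905, -0.0067]
orientation: [[0.553, -0.833, -0.0], [-0.833, -0.553, 0.0], [-0.0, 0.0, -1.0]]
contact_force: [1.9, -3.8, 2.9]
gripper_width: 0.997
```

```bash
python3 look.py 4; python3 tilt.py 4
```

```text
6.7 [ 0.6188 -0.1902 -0.007 ] [ 1.68 -1.46  0.34]
crop origin 285 127
4
  ([312, 126, 17, 22, 276], array([319.49, 137.38]))
  ([335, 157, 27, 31, 532], array([350.46, 171.33]))
  ([313, 165, 15, 12, 143], array([320.24, 170.81]))
  ([345, 206, 16, 14, 172], array([352.44, 212.95]))
```

View pics/c_4.png

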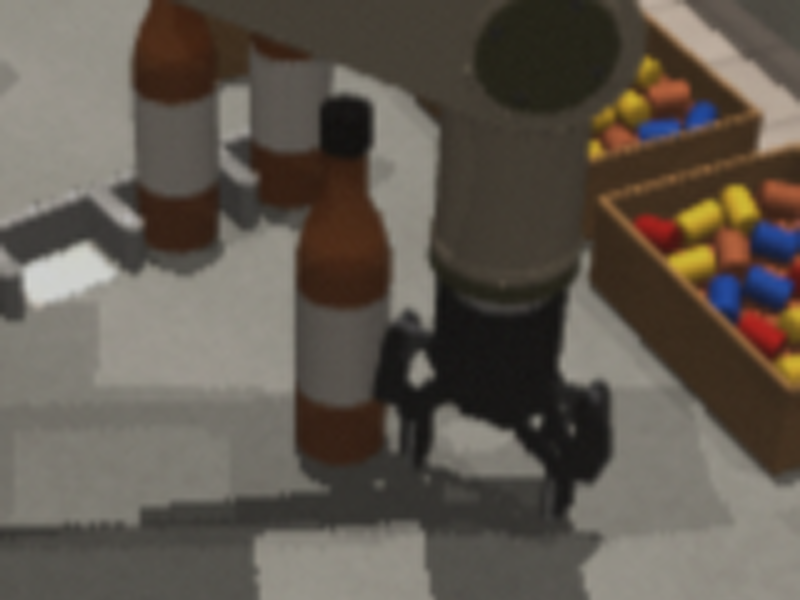

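```bash
cat > pos.py <<'E'
from h import *
import sys
# foot position from side image: low amber band centroid vs initial, plane z=.02; slip frame
H=np.array([.462,.127]); a=np.radians(98.7); u=np.array([np.cos(a),np.sin(a)]); v=np.array([-u[1],u[0]])
s=load('side0'); B0=np.array([.588,-.141]); r0=onz(s,364.81,217.49,.02)[:2]
def P(x,y):
    p=B0+onz(s,x,y,.02)[:2]-r0; d=p-H; return p,np.array([d@u,d@v])
if __name__=='__main__':
    for k in sys.argv[1:]:
        x,y=map(float,k.split(',')); p,q=P(x,y); print('world',p.round(4),'slip frame',q.round(4))
E
python3 pos.py 364.81,217.49 362.64,216.63 352.44,212.95 320.25,170.82 342.78,161.85
```

```text
world [ 0.588 -0.141] slip frame [-0.284 -0.084]
world [ 0.5837 -0.1347] slip frame [-0.2771 -0.0807]
world [ 0.5626 -0.1062] slip frame [-0.2457 -0.0642]
world [0.5587 0.1425] slip frame [ 0.0007 -0.098 ]
world [0.6544 0.1593] slip frame [ 0.0028 -0.1951]
```

servo_tool(
  steps=[
    [1,-0.004,0.006,0,0],
    [1,-0.006,0.009,0,0],
    [1,-0.007,0.0105,0,0],
    [1,-0.007,0.0105,0,0],
    [1,-0.007,0.0105,0,0],
    [1,-0.007,0.0105,0,0],
    [1,-0.007,0.0105,0,0],
    [1,-0.007,0.0105,0,0],
    [1,-0.007,0.0105,0,0],
    [1,-0.007,0.0105,0,0],
  ],
)

```text
t: 7.7
eef_pos: [0.5926, -0.1508, -0.0067]
orientation: [[0.553, -0.833, -0.0], [-0.833, -0.553, 0.0], [-0.0, 0.0, -1.0]]
contact_force: [2.0, -3.6, 2.4]
gripper_width: 1.005
```

servo_tool(
  steps=[
    [1,-0.007,0.0105,0,0],
    [1,-0.007,0.0105,0,0],
    [1,-0.007,0.0105,0,0],
    [1,-0.007,0.0105,0,0],
    [1,-0.007,0.0105,0,0],
    [1,-0.007,0.0105,0,0],
    [1,-0.007,0.0105,0,0],
    [1,-0.006,0.009,0,0],
    [1,-0.004,0.006,0,0],
    [1,-0.002,0.003,0,0],
  ],
)

```text
t: 8.7
eef_pos: [0.5683, -0.1143, -0.0067]
orientation: [[0.554, -0.833, -0.0], [-0.833, -0.554, 0.0], [-0.0, 0.0, -1.0]]
contact_force: [1.4, -5.0, 2.7]
gripper_width: 1.001
```

```bash
python3 look.py 5; python3 tilt.py 5
```

```text
8.8 [ 0.5683 -0.1143 -0.0068] [ 2.31 -2.45  1.04]
crop origin 259 116
5
  ([312, 127, 16, 21, 214], array([318.2 , 136.94]))
  ([313, 149, 31, 30, 519], array([327.61, 165.11]))
  ([320, 197, 17, 13, 169], array([328.25, 202.97]))
```

View pics/c_5.png

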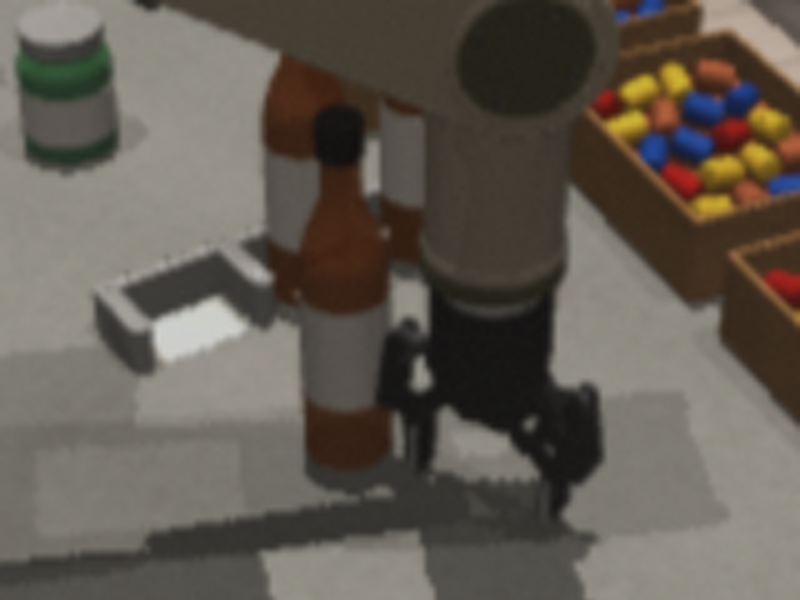

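```bash
python3 pos.py 328.25,202.97
python3 - <<'E'
from h import *
from pos import *
T=np.array([.568,-.1143]); p,_=P(328.25,202.97); d=p-T; x=np.array([-.554,.833]); print(d@x, d@[x[1],-x[0]])
T=np.array([.619,-.1905]); p,_=P(352.44,212.95); d=p-T; print(d@x, d@[x[1],-x[0]])
E
```

```text
world [ 0.5133 -0.0304] slip frame [-0.1634 -0.0269]
0.10014484627928344 0.0009342333519751295
0.10146208340971152 -0.00023493899227215154
```

servo_tool(
  steps=[
    [1,-0.004,0.006,0,0],
    [1,-0.006,0.009,0,0],
    [1,-0.007,0.0105,0,0],
    [1,-0.007,0.0105,0,0],
    [1,-0.007,0.0105,0,0],
    [1,-0.007,0.0105,0,0],
    [1,-0.007,0.0105,0,0],
    [1,-0.007,0.0105,0,0],
    [1,-0.007,0.0105,0,0],
    [1,-0.007,0.0105,0,0],
  ],
)

```text
t: 9.8
eef_pos: [0.5419, -0.0746, -0.0067]
orientation: [[0.553, -0.833, 0.0], [-0.833, -0.553, 0.0], [0.0, -0.0, -1.0]]
contact_force: [2.2, -2.9, 2.9]
gripper_width: 0.998
```

servo_tool(
  steps=[
    [1,-0.007,0.0105,0,0],
    [1,-0.006,0.009,0,0],
    [1,-0.005,0.0075,0,0],
    [1,-0.003,0.0045,0,0],
    [1,0,0,0,0],
  ],
)

```text
t: 10.3
eef_pos: [0.5333, -0.062, -0.0069]
orientation: [[0.554, -0.833, -0.001], [-0.833, -0.554, 0.0], [-0.0, 0.0, -1.0]]
contact_force: [0.1, -1.7, 0.2]
gripper_width: 1.0
```

```bash
python3 look.py 6; python3 tilt.py 6
```

```text
10.4 [ 0.5333 -0.0622 -0.007 ] [ 2.12 -2.05  1.17]
crop origin 242 110
6
  ([302, 128, 25, 48, 615], array([313.81, 153.06]))
  ([305, 191, 16, 12, 161], array([312.25, 196.37]))
```

View pics/c_6.png

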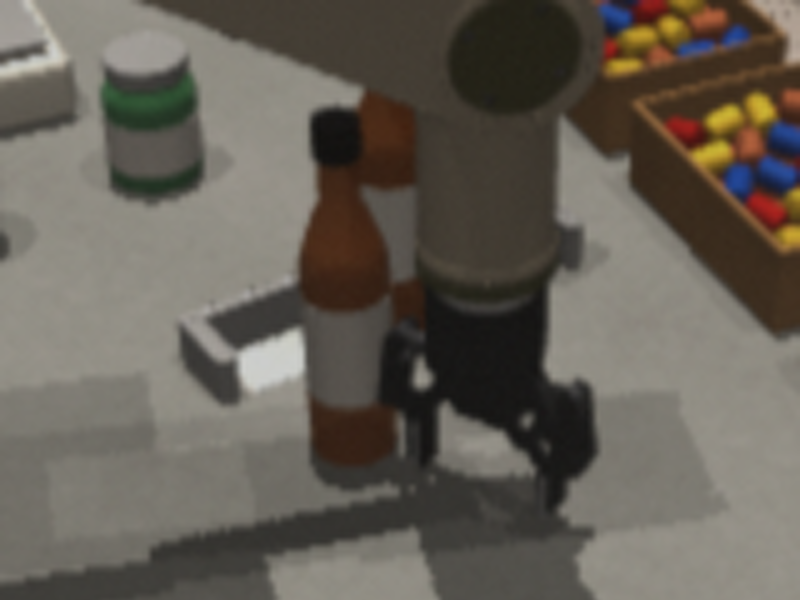

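```bash
python3 pos.py 312.25,196.37
python3 - <<'E'
from pos import *
p=np.array([.5333,-.0621])+.1005*np.array([-.554,.833]); d=p-H; print(p,d@u,d@v)
T=H-u*.0 # final-push start TCP 20 mm before contact, on centre line thru bottle
for lat in (0,):
    for b in (d@u,): print('start TCP',H+u*(b-.1005-.02)+v*lat,'end TCP(x=-2mm)',H+u*(-.002-.1005)+v*lat)
E
```

```text
world [0.4791 0.0221] slip frame [-0.1063 -0.0011]
[0.477623  0.0216165] -0.1065340933152252 0.0004971546569108229
start TCP [ 0.49634136 -0.09742181] end TCP(x=-2mm) [0.47750423 0.02567938]
```

servo_tool(
  steps=[
    [1,0.01,-0.015,0,0],
    [1,0.015,-0.023,0,0],
    [1,0.016,-0.025,0,0],
    [1,-0.033,-0.006,0,-0.069],
    [1,-0.033,-0.006,0,-0.069],
    [1,-0.033,-0.006,0,-0.069],
    [1,-0.034,-0.007,0,-0.07],
    [1,0,0,0,0],
    [1,0,0,0,0],
  ],
)

```text
t: 11.3
eef_pos: [0.4975, -0.0982, -0.0066]
orientation: [[0.153, -0.988, 0.0], [-0.988, -0.153, -0.0], [0.0, -0.0, -1.0]]
contact_force: [0.5, -0.5, -0.6]
gripper_width: 0.997
```

```bash
python3 look.py 7; python3 tilt.py 7
```

```text
11.4 [ 0.4979 -0.0979 -0.0064] [0.12 0.61 0.49]
crop origin 237 119
7
  ([303, 141, 16, 32, 378], array([310.83, 158.14]))
  ([305, 191, 16, 12, 144], array([311.62, 196.93]))
```

View pics/c_7.png

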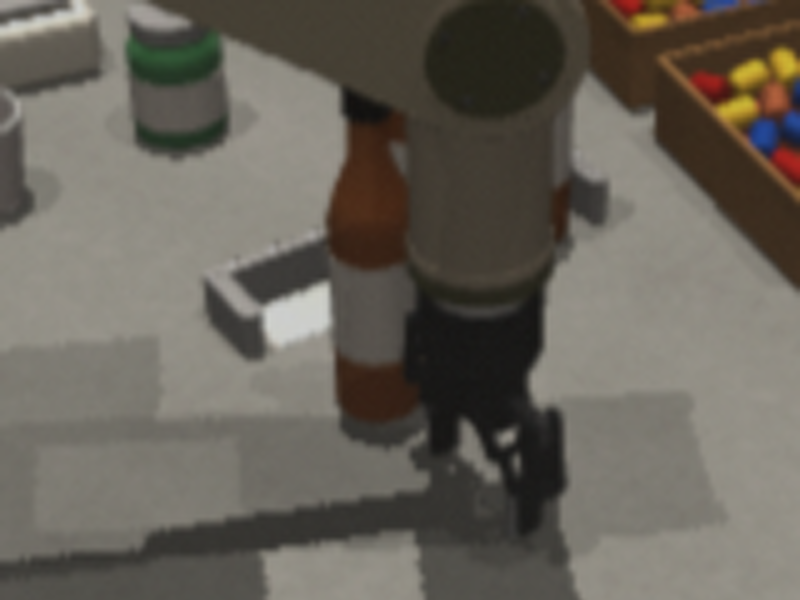

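View pics/wrist7.png

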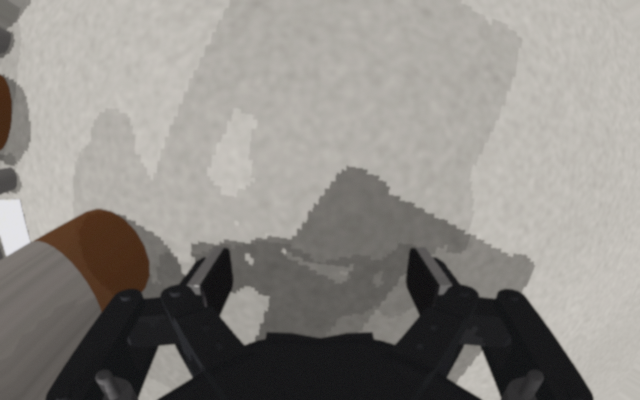

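servo_tool(
  steps=[
    [1,-0.003,0.02,0,0],
    [1,-0.002,0.012,0,0],
    [1,-0.001,0.007,0,0],
    [1,-0.001,0.007,0,0],
    [1,-0.001,0.007,0,0],
    [1,-0.0015,0.01,0,0],
    [1,-0.002,0.0125,0,0],
    [1,-0.002,0.0125,0,0],
    [1,-0.002,0.0125,0,0],
    [1,-0.002,0.0125,0,0],
  ],
)

```text
t: 12.4
eef_pos: [0.4899, -0.052, -0.0066]
orientation: [[0.151, -0.989, 0.0], [-0.989, -0.151, -0.0], [0.0, -0.0, -1.0]]
contact_force: [1.0, -3.7, 2.1]
gripper_width: 0.998
```

```bash
python3 look.py 8; python3 tilt.py 8
```

```text
12.5 [ 0.4895 -0.0514 -0.007 ] [ 1.38 -2.   -0.53]
crop origin 229 111
8
  ([338, 111, 14, 28, 166], array([345.6, 129.3]))
  ([299, 138, 12, 30, 279], array([304.63, 153.49]))
  ([338, 156, 13, 12, 114], array([344.01, 162.13]))
  ([301, 186, 13, 13, 128], array([306.97, 192.35]))
```

View pics/c_8.png

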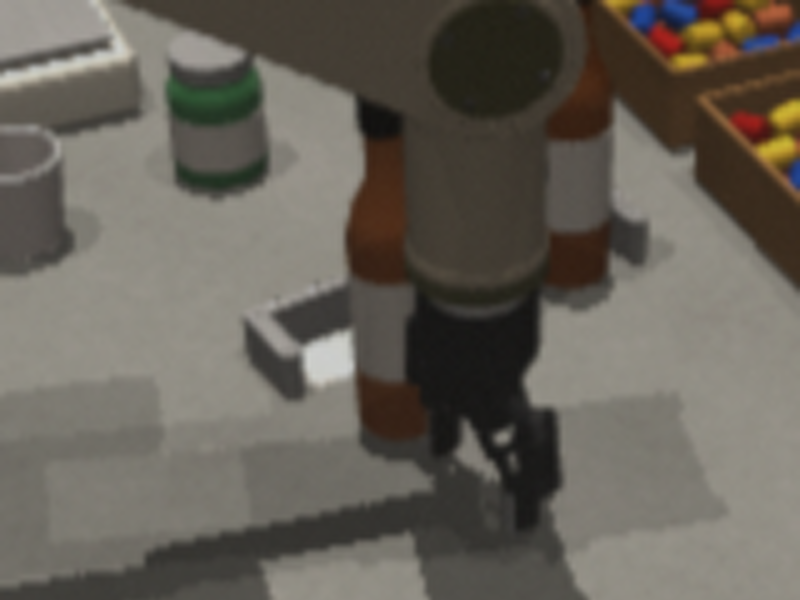

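View pics/wrist8.png

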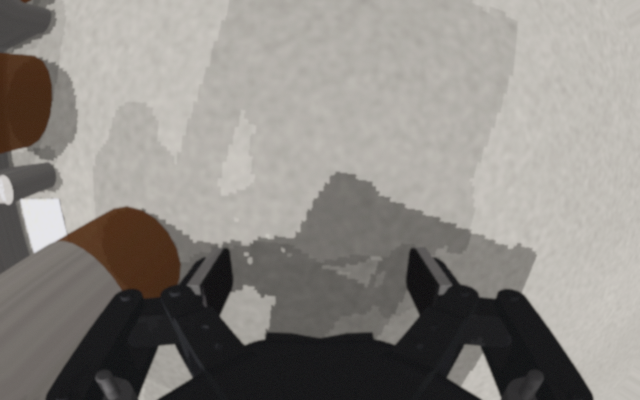

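servo_tool(
  steps=[
    [1,-0.001,0.007,0,0],
    [1,-0.0015,0.01,0,0],
    [1,-0.002,0.0125,0,0],
    [1,-0.002,0.0125,0,0],
    [1,-0.002,0.0125,0,0],
    [1,-0.002,0.0125,0,0],
    [1,-0.002,0.0125,0,0],
    [1,-0.002,0.0125,0,0],
    [1,-0.002,0.0125,0,0],
    [1,-0.0015,0.01,0,0],
  ],
)

```text
t: 13.5
eef_pos: [0.4825, -0.0061, -0.0067]
orientation: [[0.151, -0.989, -0.0], [-0.989, -0.151, 0.0], [-0.0, 0.0, -1.0]]
contact_force: [0.7, -3.9, 2.1]
gripper_width: 0.996
```

```bash
python3 look.py 9; python3 tilt.py 9
python3 - <<'E'
from h import *
snap('top','top9')
E
```

```text
13.6 [ 0.4822 -0.0058 -0.007 ] [ 0.12 -1.62 -0.86]
crop origin 221 104
9
  ([335, 111, 17, 28, 331], array([342.92, 126.53]))
  ([291, 132, 12, 29, 253], array([297.06, 146.92]))
  ([335, 156, 16, 12, 141], array([342.65, 161.8 ]))
  ([294, 180, 13, 11, 117], array([300.14, 185.19]))
```

View pics/c_9.png

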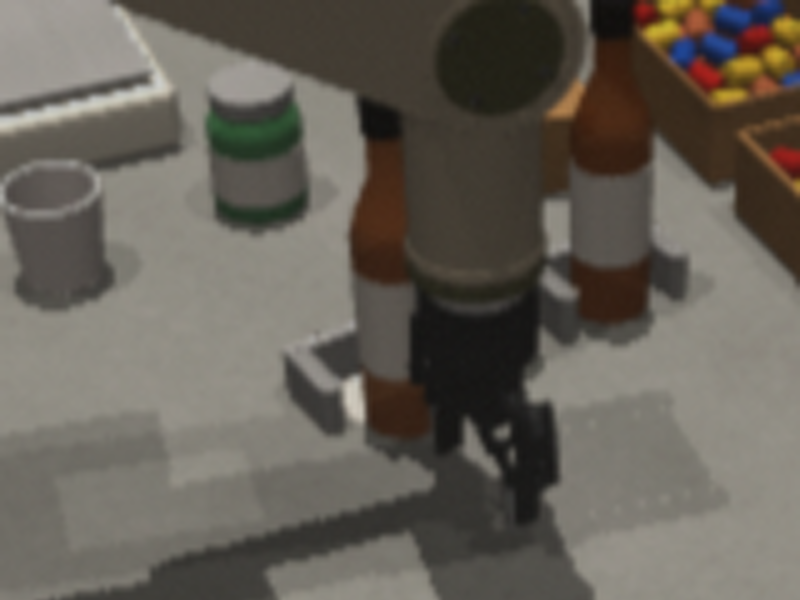

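View pics/wrist9.png

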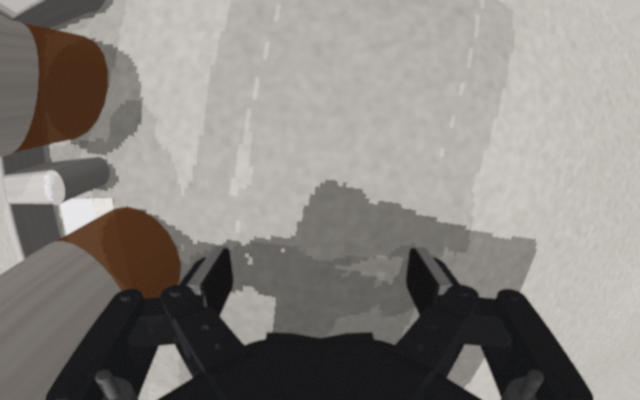

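View pics/top9.png

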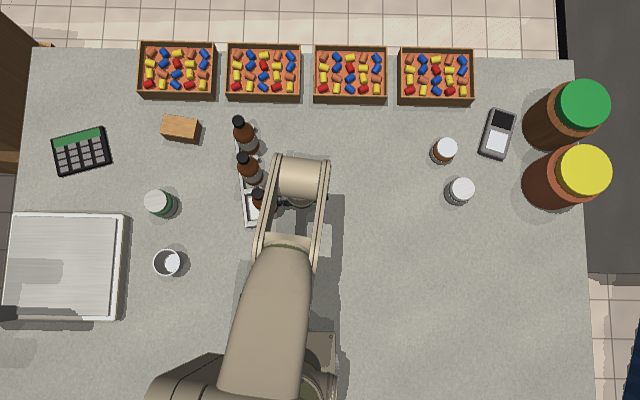

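servo_tool(
  steps=[
    [1,-0.001,0.007,0,0],
    [1,-0.0015,0.01,0,0],
    [1,-0.0015,0.01,0,0],
    [1,-0.0015,0.01,0,0],
    [1,-0.0015,0.01,0,0],
    [1,-0.001,0.007,0,0],
    [1,-0.001,0.007,0,0],
    [1,-0.001,0.005,0,0],
    [1,-0.001,0.004,0,0],
  ],
)

```text
t: 14.55
eef_pos: [0.4783, 0.0216, -0.0067]
orientation: [[0.151, -0.989, 0.0], [-0.989, -0.151, -0.0], [0.0, -0.0, -1.0]]
contact_force: [1.2, -5.0, 2.4]
gripper_width: 0.997
```

```bash
python3 look.py 10; python3 tilt.py 10
python3 - <<'E'
from pos import *
from h import *
o=arm.get_obs(); d=o['eef_pos'][:2]-H; print('tcp slip',d@u,d@v)
E
```

```text
14.65 [ 0.4781  0.0217 -0.0068] [ 1.95 -2.84  1.38]
crop origin 217 99
10
  ([335, 112, 17, 27, 329], array([342.91, 126.62]))
  ([287, 127, 11, 29, 246], array([292.5 , 142.45]))
  ([335, 156, 16, 12, 140], array([342.7 , 161.82]))
  ([290, 175, 13, 12, 118], array([295.9 , 180.72]))
tcp slip -0.10653655129087278 -3.1473010533168062e-06
```

View pics/c_10.png

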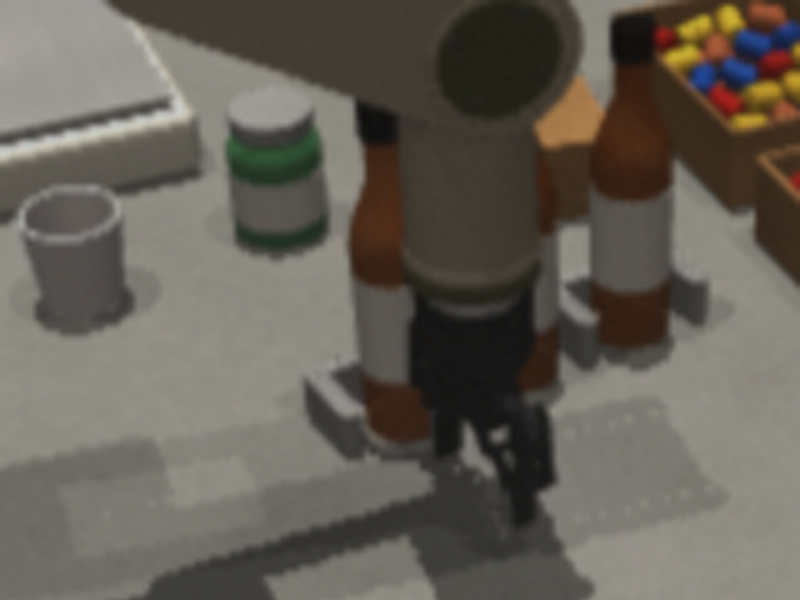

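View pics/wrist10.png

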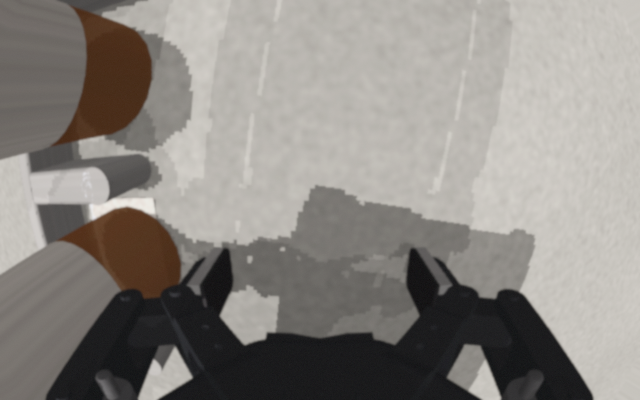

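```bash
cat > rim.py <<'E'
from h import *
from pos import H,u,v
import sys
w=load('wrist'+sys.argv[1]); hsv=cv2.cvtColor(w['img'],cv2.COLOR_BGR2HSV)
m=((hsv[...,0]<16)&(hsv[...,1]>130)&(hsv[...,2]>40)).astype(np.uint8)
cs,_=cv2.findContours(m,cv2.RETR_EXTERNAL,cv2.CHAIN_APPROX_NONE)
for c in cs:
    if cv2.contourArea(c)<400: continue
    P=np.array([onz(w,x,y,0.0,True)[:2] for x,y in c[:,0]])-H
    q=np.c_[P@u,P@v]
    i=np.argmin(q[:,0]); g=q[q[:,0]<q[i,0]+.010]
    A=np.c_[2*g,np.ones(len(g))]; 
    # fit centre with radius 29 known
    from scipy.optimize import least_squares
    r=least_squares(lambda p:np.hypot(g[:,0]-p[0],g[:,1]-p[1])-.029,[q[i,0]+.029,g[:,1].mean()])
    print('min-u',q[i].round(4),'px',c[i,0],'centre',r.x.round(4),'rms',np.sqrt(np.mean(r.fun**2)).round(4),len(g))
E
python3 rim.py 10
```

```text
min-u [-0.0332  0.004 ] px [179 262] centre [-0.0036  0.0018] rms 0.0006 71
min-u [-0.0273 -0.0933] px [150  72] centre [ 0.002  -0.0944] rms 0.0002 84
```

The wrist fit puts the bottle about 5.5 mm short of its home neighbour, and upright. I'll add 4–5 mm slowly.

servo_tool(
  steps=[
    [1,-0.0005,0.003,0,0],
    [1,-0.0005,0.003,0,0],
    [1,-0.0005,0.003,0,0],
    [1,-0.0003,0.002,0,0],
    [1,0,0,0,0],
  ],
)

```text
t: 15.15
eef_pos: [0.4775, 0.0259, -0.0067]
orientation: [[0.151, -0.989, 0.0], [-0.989, -0.151, 0.0], [-0.0, -0.0, -1.0]]
contact_force: [2.1, -4.3, 2.5]
gripper_width: 1.001
```

```bash
python3 look.py 11; python3 rim.py 11; python3 tilt.py 11
```

```text
15.25 [ 0.4775  0.0259 -0.0067] [ 1.41 -4.6   1.53]
crop origin 216 98
min-u [-0.0292  0.0034] px [179 261] centre [0.0004 0.002 ] rms 0.0006 70
min-u [-0.0271 -0.0928] px [157  72] centre [ 0.002  -0.0944] rms 0.0002 87
11
  ([334, 103, 19, 36, 366], array([343.46, 124.69]))
  ([287, 127, 10, 29, 238], array([291.94, 142.1 ]))
  ([323, 128, 6, 18, 70], array([325.17, 137.09]))
  ([335, 156, 16, 12, 140], array([342.7, 161.8]))
  ([320, 165, 8, 12, 68], array([324.04, 171.1 ]))
  ([289, 174, 13, 12, 116], array([295.28, 180.12]))
```

View pics/c_11.png

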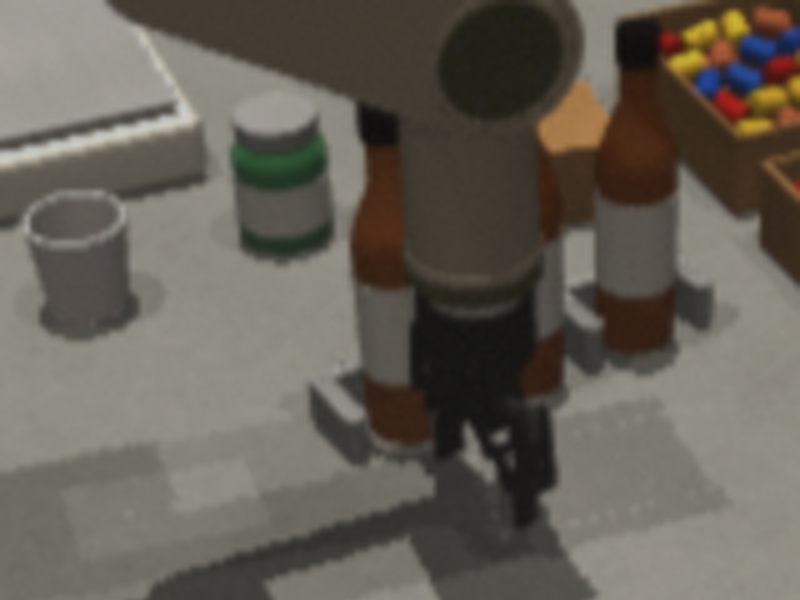

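It now sits within about 1.6 mm of the home neighbour's depth. Backing straight off.

servo_tool(
  steps=[
    [1,0.001,-0.007,0,0],
    [1,0.003,-0.02,0,0],
    [1,0.006,-0.04,0,0],
    [1,0.015,-0.1,0,0],
    [1,0.015,-0.1,0,0],
    [1,0,-0.11,0,0],
    [1,0,-0.11,0,0],
    [1,0,0,0.1,0],
    [1,0,0,0.1,0],
    [1,0,0,0,0],
  ],
)

```text
t: 16.25
eef_pos: [0.4971, -0.1715, 0.079]
orientation: [[0.15, -0.989, 0.008], [-0.989, -0.15, -0.003], [0.004, -0.008, -1.0]]
contact_force: [1.2, 0.2, 0.3]
gripper_width: 0.999
```

```bash
python3 look.py 12; python3 tilt.py 0 12
python3 - <<'E'
from h import *
t=snap('top','top12'); s=load('side12')
a=cv2.resize(t['img'][90:290,140:340],None,fx=2.9,fy=2.9,interpolation=cv2.INTER_CUBIC)
b=cv2.resize(s['img'][90:220,220:390],None,fx=4,fy=4,interpolation=cv2.INTER_CUBIC)
cv2.imwrite('pics/f_top.png',a); cv2.imwrite('pics/f_side.png',b)
for nm,im in(('top',t),('side',s)):
    g=im['img'].max(2); m=(g<45).astype(np.uint8); n,l,st,c=cv2.connectedComponentsWithStats(m)
    for i in range(1,n):
        if 40<st[i][4]<130 and ((nm=='top' and 225<c[i][0]<280 and 105<c[i][1]<215) or (nm=='side' and 285<c[i][0]<360 and 90<c[i][1]<170)): print(nm,st[i].tolist(),c[i],onz(im,*c[i],.235).round(4))
E
```

```text
16.35 [ 0.4944 -0.1697  0.0744] [ 0.04  0.18 -0.51]
crop origin 246 114
0
  ([335, 111, 17, 28, 331], array([342.97, 126.47]))
  ([312, 118, 17, 30, 339], array([319.63, 134.97]))
  ([335, 156, 16, 12, 137], array([342.78, 161.84]))
  ([358, 162, 18, 31, 401], array([366.98, 179.33]))
  ([313, 165, 15, 12, 142], array([320.37, 170.78]))
  ([357, 211, 17, 13, 164], array([364.81, 217.49]))
12
  ([312, 124, 16, 24, 297], array([319.52, 136.67]))
  ([288, 128, 15, 29, 326], array([294.6 , 144.02]))
  ([313, 165, 16, 12, 146], array([320.31, 170.6 ]))
  ([289, 174, 16, 13, 155], array([297.13, 180.18]))
top [232, 116, 13, 13, 78] [238.33333333 122.14102564] [0.6488 0.1577 0.235 ]
top [237, 148, 13, 17, 57] [242.56140351 158.47368421] [0.5538 0.1426 0.235 ]
side [284, 114, 14, 15, 98] [292.51020408 122.09183673] [0.463  0.1304 0.235 ]
```

View pics/f_top.png

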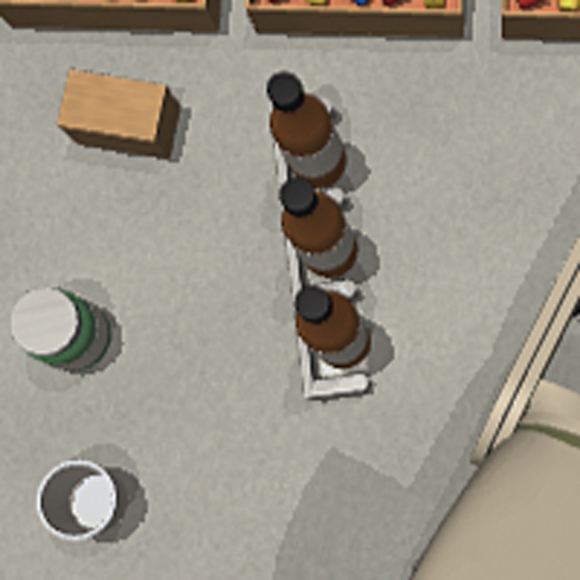

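View pics/f_side.png

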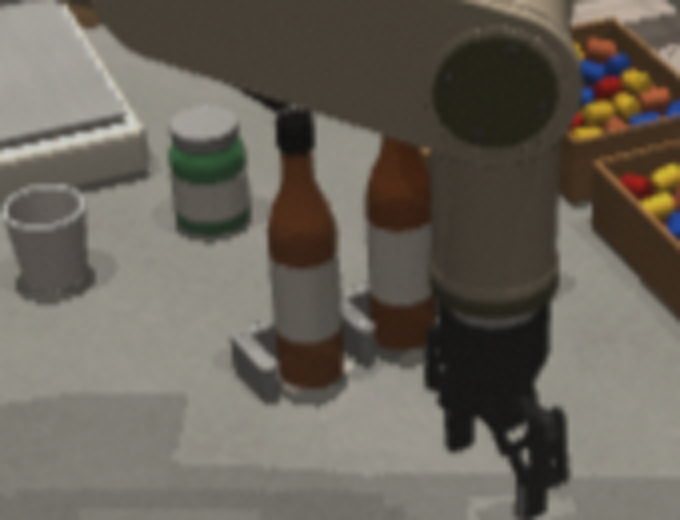

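```bash
python3 pos.py 297.13,180.18 320.3,170.7 342.78,161.85
python3 - <<'E'
from h import *
# dark caps, top view: pushed cap vs the stock caps
t=load('top12'); g=t['img'].max(2)[180:215,235:275]; m=(g<50).astype(np.uint8); n,l,st,c=cv2.connectedComponentsWithStats(m)
for i in range(1,n):
    if st[i][4]>15: print(st[i].tolist(),c[i]+[235,180],onz(t,*(c[i]+[235,180]),.235).round(4))
E
```

```text
world [0.4651 0.1253] slip frame [-0.0022 -0.0028]
world [0.5592 0.1431] slip frame [ 0.0012 -0.0985]
world [0.6544 0.1593] slip frame [ 0.0028 -0.1951]
[7, 0, 13, 22, 67] [247.58208955 193.44776119] [0.4644 0.1261 0.235 ]
```

```bash
python3 -c "
from bench import arm
o=arm.get_obs(); print(o['t'],abs(o['qvel']).max()); print(arm.close_job())"
```

```text
16.4 0.02553848070317068
the job is handed in; nothing more can be done
None
```

The bottle is in the empty pocket, the one nearest the robot, upright and close to the back wall. I handed the job in at 16.4 s of the 64 s allowed.

**How I pushed it:** I used the back of the open finger at about 30–50 mm/s. One diagonal push brought the bottle onto the pocket's centre line. After backing off and turning the tool, a straight push took it in. I then backed about 200 mm clear and raised the tool.

**Last checks:**

| Check | Result |
|---|---|
| Depth in the pocket (limit -7 to +6 mm) | 1.6 mm short of the neighbouring stock bottle (wrist camera, before retreat); about -2 mm in the slip frame (side camera, after) |
| Sideways offset (limit ±16 mm) | within 3 mm |
| Bottle tilt | cap and foot agree within a few mm, so upright |
| Stock bottles | no movement seen beyond image noise |
| Other things on the counter | no movement seen by eye; not measured again |
| Force on the tool | about 5 N at most when pushing, near zero at the end |

**What did not go as intended:**
- **Contact height:** the finger's outer knuckle sticks out past its tip, so contact was around 50 mm up the bottle, not below 25 mm. I lowered the fingers to just above the counter and checked tilt along the way. The bottle slid without visible tipping; the one tilt I measured was about 0.02 rad, close to image noise.
- **Camera disagreement:** the side, top and wrist estimates differed by 1–3 mm, and the wrist camera put even the untouched stock bottle at +2 mm. I relied on the comparison with the stock bottles.
- **Wall contact:** I stopped just short of the wall, so contact with it was never felt.

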